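# Find the rocking jar lid and hold it home

### The arm

A 6-joint arm with a two-finger parallel gripper is mounted at the origin on the work surface. World frame = base frame: x ahead of the robot, y to its left, z up, the work surface at z = 0. Lengths are in mm, angles in rad, forces in N, time in s.
With the tool pointing down it reaches from about 350 to 775 mm from the base axis. Payload 7.3 kg.
Tool frame: the origin (TCP) lies on the centre line of the jaws, within the pads' length; the fingertips stand 17 mm ahead of it and the grasp point (between the pads) lies 2 mm behind it; z points along the fingers, y is the line along which they close (so a half turn about z gives the same grasp; the last joint's range is limited). The gripper opens to 92 mm and grips with 3 to 60 N. Pads are 19 mm wide; open, the fingers measure 130 mm over their backs; the gripper's body (75 mm by 190 mm) begins 47 mm behind the grasp point.
Start: joints at [-1.282, 0.342, 1.524, -0, 1.275, -0.146], TCP at [221.169, -476.159, 243.741] pointing down, gripper open.
Joint ranges: [-2.53, 2.53], [-0.77, 2.02], [0.04, 2.7], [-1, 4.14], [0.28, 2.66], [-3.11, 3.11]. Speed limits (rad/s): [2.57, 2.57, 3.14, 3.14, 3.14, 3.14].

### API

Orientations are given as [roll, pitch, yaw] about the fixed x, y, z axes, in that order (R = Rz(yaw) Ry(pitch) Rx(roll)).
In Python, from plant import bot gives the robot as it stands. The module is installed in compiled form; this text tells all that it offers.
- The arm moves only by the shell command python3 -m pendant 'ROWS'. ROWS is JSON, a list of rows, each a list of 3 entries, a list of its own where there are three numbers: the shift along the world's x, y, z as a fraction of full scale, then the turn, a rotation vector about the world's x, y, z as a fraction of full scale, then the opening, from -1 (shut) to 1 (fully open), so that 0 is half open. In form: [[[tx, ty, tz], [rx, ry, rz], claw], ...]. A call has exactly 10 rows; each row shifts and turns the commanded pose from where the row before left it; what a row does not reach is not made up. Full scale, the value 1, is 30 mm for a shift and 0.12 rad for a turn. A row lasts 1/12 s, in which the tool goes at most 41.7 mm and 7.16 degrees, less where a joint would pass 70% of its speed; a pose out of reach is approached as far as the arm can. A call with a number of a shift or a turn outside -1 to 1 is refused whole. A call with a gripper value outside its range is refused whole. The fingers move at their own pace and stop on an object; the grip force is fixed at half the most. Time passes only in rows, so rows that do not move let the fingers close, or fill a call up. It gives the time, the measured TCP pose, the force, the opening and the grip force at its end, in the units of the state.
- bot.get_obs(): the state, without advancing time (a new reading comes with each control period).
- bot.capture(name): name is "side" or "top" or "wrist"; returns the picture (384x512x3 uint8, blue, green, red); there is no depth.
- bot.camera_params(name): a dict with "fovy" (degrees; the focal length in pixels is half the picture's height over the tangent of half this angle, whatever the lens; pixels are square), "cx", "cy" (the principal point, pixels), "camera_from_world" (4x4, takes a point from world to camera coordinates). Camera axes: x right, y down, z forward; pixel columns grow to the right and rows downward; lengths in mm; the calibration is good to about 2 mm. The wrist camera is an equidistant fisheye: a pixel r from the principal point sees the ray r / f radians off the axis. A picture is of the moment at which its call begins: read the wrist's pose just before it. camera_params takes no time and is no camera call; for the wrist camera it gives the pose at the moment of the call.
- bot.close_job(): hands the job in; it is judged then, once.
The state is a dict: "time": time; "joint_positions": joint angles; "dq": joint speeds; "tau": joint torques, N m; "tool_pos": TCP position; "tcp_rot": TCP orientation; "contact_force": force on the tool from outside, world axes, zero at the start; "moment": the same for the moment, N m; "grip_width": finger opening in mm; "finger_force": force on a finger pad.
Only numpy, scipy, OpenCV 4.12 (cv2) and the standard library are available. Lean on these libraries where they do the work, as an engineer would, in place of code of your own. Each camera call takes 0.05 s, during which the arm holds its last target. There are 200 camera calls.

### The job

One of the four storage-jar lids in the wooden tray is not fully home: test the lids with a fingertip by pressing lightly on their front or back edge, not on the knob, until you find the one that rocks. Then press that lid down by the top of its knob until it is fully home and level, and finish while still holding it down, because its seal pushes it up again. Only press: do not pull a lid up, and leave everything else where it stands.

Things in the scene. Friction and masses are not known exactly. Their poses are not given: they have to be found in the camera images.
- tray: fixed wooden tray, 140 x 620 x 30 mm (x, y, z; walls and floor 6 mm), in which the four jars stand in a row along its y axis; origin: centre of its underside, z up, its x axis points away from the robot. The jars cannot leave it. Its position and turn on the worktop vary
- jar_1 (a point): point on the upright axis of jar 1 (tray y = -187.5 mm), 125 mm above the worktop, fixed to the tray. White ceramic jar, blue band, 100 mm wide; round wooden lid 100 mm wide, 20 mm thick, its flat top 120 to 130 mm above the worktop (varies by jar); in its middle a domed wooden knob 28 mm wide, 14 mm tall. Three lids are home and rigid; which one is not varies
- jar_2 (a point): point on the upright axis of jar 2 (tray y = -62.5 mm), 125 mm above the worktop, fixed to the tray. White ceramic jar, blue band, 100 mm wide; round wooden lid 100 mm wide, 20 mm thick, its flat top 120 to 130 mm above the worktop (varies by jar); in its middle a domed wooden knob 28 mm wide, 14 mm tall. Three lids are home and rigid; which one is not varies
- jar_3 (a point): point on the upright axis of jar 3 (tray y = 62.5 mm), 125 mm above the worktop, fixed to the tray. White ceramic jar, blue band, 100 mm wide; round wooden lid 100 mm wide, 20 mm thick, its flat top 120 to 130 mm above the worktop (varies by jar); in its middle a domed wooden knob 28 mm wide, 14 mm tall. Three lids are home and rigid; which one is not varies
- jar_4 (a point): point on the upright axis of jar 4 (tray y = 187.5 mm), 125 mm above the worktop, fixed to the tray. White ceramic jar, blue band, 100 mm wide; round wooden lid 100 mm wide, 20 mm thick, its flat top 120 to 130 mm above the worktop (varies by jar); in its middle a domed wooden knob 28 mm wide, 14 mm tall. Three lids are home and rigid; which one is not varies
- lid_rock (a joint): tilt in rad of the one unseated lid (whichever jar that is): 0 level, positive with its front (robot-side, tray -x) edge down, stops at +-0.06 (3 mm at the edge). It rocks about the line through the jar's axis along the tray's y and springs back level; about 3.5 N at 38 mm in front of or behind the axis tilts it fully, a press left or right of the knob does not
- lid_down (a joint): how far in m the same unseated lid has been pushed down: 0 at the start, 0.004 fully home against its stop, negative if pulled up. It starts to sink at about 2 N and is fully home at about 10 N; the seal pushes it up again when let go
- salt_shaker: small salt shaker, clear body with a steel cap, 40 mm diameter, 68 mm tall, upright in one end of the tray; origin: centre of its underside
- pepper_shaker: small dark wooden pepper shaker with a steel cap, 40 mm diameter, 68 mm tall, upright on the worktop on the robot's side of the tray; origin: centre of its underside
- glass_bowl: small glass bowl, 90 mm diameter, 45 mm tall, on the worktop beyond the tray; origin: centre of its underside
- squash: small orange squash, 84 mm diameter, 64 mm tall, on the worktop beyond the tray; origin: centre of its underside
- cup: blue mug, 72 mm diameter, 75 mm tall, to the robot's right; origin: centre of its underside
- spatula: wooden-handled spatula, 240 mm long, lying on the worktop to the right of the tray; origin on its underside

How it is judged (in metres and radians):
On the way, in this order (a step that is already met when the one before it is completed fails the run):
1. the unseated lid has been rocked by a press on its front or back edge ((value of joint lid_rock above 0.03 rad or value of joint lid_rock below -0.03 rad)), for 0.1 s.
2. the unseated lid is pressed fully home and level (value of joint lid_down above 0.003 m and value of joint lid_rock between -0.03 and 0.03 rad), for 0.3 s.
At the end, for the whole second after the job is handed in: The unseated lid is held down at least 3 mm of its 4 mm travel and level within 0.03 rad through the last second; it would spring up if it were let go (all of step 2); the arm keeps its last pose, push and grip.
It fails at once if the unseated lid is pulled up by more than 2 mm (value of joint lid_down below -0.002 m).
It fails at once if a shaker, the bowl, the squash, the cup or the spatula is lifted or shifted by more than 30 mm (distance of any of salt_shaker, pepper_shaker, glass_bowl, squash, cup, spatula from where it was at the start of the episode above 0.03 m).
It also fails if it takes over 48 s, if anything falls off the work surface, if the arm or the gripper's body presses on something with over 40 N, if the wrist force passes 120 N, or if a joint passes its speed limit or range.

## Working session

There is one attempt and no reset: what is moved stays moved. The work goes in short steps, Python scripts to look and compute and a shell command to move; the robot and the scene stay as the last step left them, time stands still between calls to the robot, and variables do not carry over. Pictures are saved under pics/ and viewed, at most 10 in all, crops included, and the job is handed in when it is done.

```bash
mkdir -p pics; python3 - <<'E'
from plant import bot
import cv2
for n in("side","top"):
    cv2.imwrite(f"pics/{n}0.png",bot.capture(n)); p=bot.camera_params(n); print(n,p)
o=bot.get_obs();print(o)
E
```

```text
side {'fovy': 54.857327441585745, 'cx': 255.56533073712623, 'cy': 191.71092368838157, 'camera_from_world': array([[-9.46903959e-01, -3.21304211e-01,  1.16831485e-02,
         4.98687400e+02],
       [-2.54181007e-01,  7.25846311e-01, -6.39170672e-01,
         2.74710139e+02],
       [ 1.96888059e-01, -6.08202875e-01, -7.68976174e-01,
         1.03905963e+03],
       [ 0.00000000e+00,  0.00000000e+00,  0.00000000e+00,
         1.00000000e+00]])}
top {'fovy': 42.592652853007095, 'cx': 261.1617064962962, 'cy': 196.69448362125084, 'camera_from_world': array([[ 2.43302657e-02, -9.99515024e-01,  1.94358968e-02,
        -1.01575071e+02],
       [-9.94116492e-01, -2.62423481e-02, -1.05089199e-01,
         5.65218358e+02],
       [ 1.05548276e-01, -1.67646975e-02, -9.94272853e-01,
         1.63762967e+03],
       [ 0.00000000e+00,  0.00000000e+00,  0.00000000e+00,
         1.00000000e+00]])}
{'time': 0.1, 'joint_positions': array([-1.28196995e+00,  3.42614041e-01,  1.52488598e+00,  2.54533294e-06,
        1.27539374e+00, -1.46012137e-01]), 'dq': array([ 0.00066165,  0.00141668, -0.00167394,  0.00120525,  0.00057042,
        0.0010421 ]), 'tau': array([ 1.13734426e-03, -4.32004237e+01, -2.44694549e+01,  7.20122340e-02,
        5.26709540e-02, -5.77289939e-05]), 'tool_pos': array([ 221.08566935, -475.8225595 ,  243.14708369]), 'tcp_rot': array([-3.14030575e+00, -1.91711118e-04,  4.34837645e-01]), 'contact_force': array([0.25382891, 0.33446758, 0.10787024]), 'moment': array([ 0.05598909, -0.05786501, -0.00362907]), 'finger_force': 0.0, 'grip_width': 91.99349737007337}
```

View pics/side0.png

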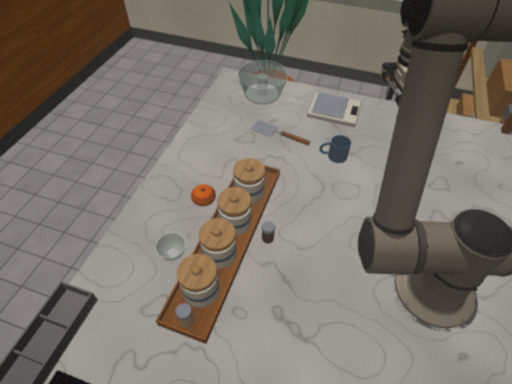

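View pics/top0.png

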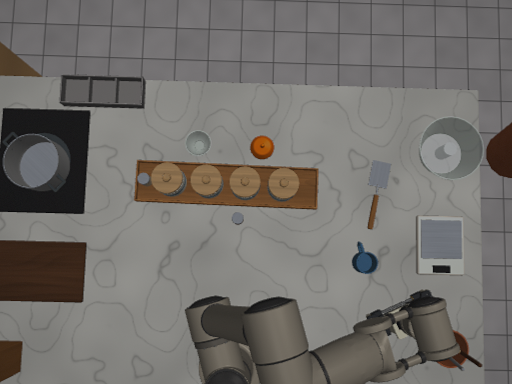

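The side view shows the four lids at about (197,271), (218,236), (235,203) and (249,173), with the salt shaker at (184,314) and the pepper shaker at (268,232). In the top view, jars 4 to 1 are at (167,180), (206,181), (244,182) and (284,184). The pepper shaker is at (238,218).

```bash
cat > h.py <<'E'
import numpy as np,cv2
from plant import bot
def P(n):
    p=bot.camera_params(n);f=192/np.tan(np.radians(p['fovy']/2))
    return np.array([[f,0,p['cx']],[0,f,p['cy']],[0,0,1]])@p['camera_from_world'][:3]
def plane(n,uv,z):
    M=P(n);H=M[:,[0,1,3]].copy();H[:,2]+=M[:,2]*z
    q=np.linalg.solve(H,[uv[0],uv[1],1]);return q[:2]/q[2]
def tri(a,b):
    X=cv2.triangulatePoints(P('top'),P('side'),np.array(a,float).reshape(2,1),np.array(b,float).reshape(2,1));return (X[:3]/X[3]).ravel()
E
python3 - <<'E'
from h import *
for n,pts in(("top",[(284,184),(244,182),(206,181),(167,180)]),("side",[(249,173),(235,203),(218,236),(197,271)])):
    im=cv2.imread(f"pics/{n}0.png");h=cv2.cvtColor(im,cv2.COLOR_BGR2HSV)
    for p in pts: print(n,p,h[p[1]+4,p[0]+6])
    print('tray',h[195,227] if n=="top" else h[310,205])
a=cv2.imread("pics/top0.png")[150:215,125:325];b=cv2.imread("pics/side0.png")[150:340,150:290]
a=cv2.resize(a,None,fx=4,fy=4,interpolation=3);b=cv2.resize(b,None,fx=3,fy=3,interpolation=3)
cv2.imwrite("pics/a.png",a);cv2.imwrite("pics/b.png",b)
E
```

```text
top (284, 184) [ 16 111 126]
top (244, 182) [ 17 109 129]
top (206, 181) [ 16 110 127]
top (167, 180) [ 16 110 134]
tray [ 14 154 111]
side (249, 173) [ 16 116 162]
side (235, 203) [ 16 120 160]
side (218, 236) [ 16 119 156]
side (197, 271) [ 15 121 152]
tray [ 13 162 115]
```

View pics/a.png

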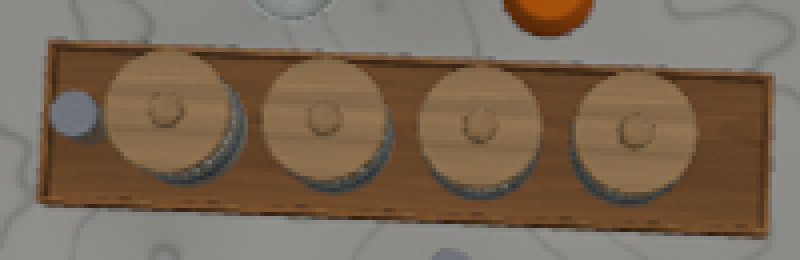

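View pics/b.png

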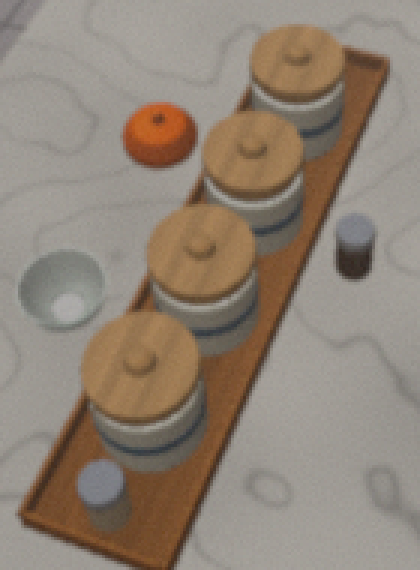

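The crops give sub-pixel knob centres. In top pixels, knobs 4 to 1 are (166.2,177.2), (206,179.5), (245.2,181.2) and (284,182.7). In side pixels they are (196.3,270), (217,231), (234.3,198.7) and (249,167.3).

```bash
python3 - <<'E'
from h import *
T=[(284,182.7),(245.2,181.2),(206,179.5),(166.2,177.2)];S=[(249,167.3),(234.3,198.7),(217,231),(196.3,270)]
X=np.array([tri(a,b) for a,b in zip(T,S)]);print(X.round(1))
# lid discs by colour in top view
im=cv2.imread("pics/top0.png");h=cv2.cvtColor(im,cv2.COLOR_BGR2HSV)
m=cv2.inRange(h,(10,80,112),(22,135,255));m[:155]=0;m[208:]=0;m=cv2.morphologyEx(m,cv2.MORPH_OPEN,np.ones((5,5)))
C=[]
for c in cv2.findContours(m,0,1)[0]:
    if cv2.contourArea(c)>300:
        (x,y),ax,_=cv2.fitEllipse(cv2.convexHull(c));q=plane('top',(x,y),125);C.append(q);print((x,y),ax,q.round(1))
C=np.array(sorted(C,key=lambda c:c[1]));
for Q in(X[:,:2],C):
    t=np.array([-187.5,-62.5,62.5,187.5]);v=(t@(Q-Q.mean(0)))/(t@t);print('centre',Q.mean(0),'yaw',np.arctan2(-v[0],v[1]),np.hypot(*v)*125)
print('salt',plane('top',(143.5,178.5),68),'pepper',plane('top',(238,218),68))
E
```

```text
[[ 603.7 -157.5  130.1]
 [ 606.4  -33.3  118.9]
 [ 608.    92.1  125.5]
 [ 611.5  218.8  127.9]]
(283.5641174316406, 182.55535888671875) (29.910629272460938, 30.450145721435547) [ 605.1 -156.4]
(244.5481719970703, 181.05596923828125) (29.913745880126953, 30.752899169921875) [606.6 -31.2]
(205.5195770263672, 179.17283630371094) (29.94674301147461, 31.25740623474121) [609.3  93.8]
(166.1411590576172, 177.23178100585938) (30.00495147705078, 31.360198974609375) [612.1 219.6]
centre [607.44211516  30.02077476] yaw -0.019907236109841797 125.44562350442348
centre [608.2662672   31.44812347] yaw -0.018998097694798287 125.29124938343419
salt [613.9037243  304.14345706] pepper [491.11430981 -12.03425953]
```

```bash
python3 -m pendant '[[[1,0.9,0],[0,0,-0.95],-1],[[1,0.9,0],[0,0,-0.95],-1],[[1,0.9,0],[0,0,-0.95],-1],[[1,0.9,0],[0,0,-0.93],-1],[[1,0.9,0],[0,0,0],-1],[[1,0.9,0],[0,0,0],-1],[[1,0.9,0],[0,0,0],-1],[[1,0.9,-0.2],[0,0,0],-1],[[1,0.9,-0.3],[0,0,0],-1],[[1,0.9,-0.5],[0,0,0],-1]]'
```

```text
time: 0.93
tool_pos: [518.0, -209.3, 214.8]
tcp_rot: [3.14, -0.002, -0.003]
contact_force: [0.1, -1.0, 0.4]
grip_width: 29.3
finger_force: 0.0
```

```bash
python3 -m pendant '[[[0.5,0.6,0],[0,0,0],-1],[[0.5,0.6,0],[0,0,0],-1],[[0.5,0.5,-0.3],[0,0,0],-1],[[0,0,-0.5],[0,0,0],-1],[[0,0,-0.5],[0,0,0],-1],[[0,0,-0.4],[0,0,0],-1],[[0,0,-0.2],[0,0,0],-1],[[0,0,0],[0,0,0],-1],[[0,0,0],[0,0,0],-1],[[0,0,0],[0,0,0],-1]]'; python3 - <<'E'
from h import *
cv2.imwrite("pics/s1.png",cv2.resize(bot.capture("side")[100:340,130:350],None,fx=2.5,fy=2.5,interpolation=3))
o=bot.get_obs();print(o['tool_pos'],o['tcp_rot'],o['contact_force'])
E
```

```text
time: 1.77
tool_pos: [561.6, -160.2, 158.0]
tcp_rot: [3.141, -0.001, -0.004]
contact_force: [0.0, 0.4, -0.2]
grip_width: 0.2
finger_force: 0.0
[ 561.68870374 -160.20269606  158.16315945] [ 3.14082854e+00 -1.51998692e-03 -3.53191430e-03] [0.24183276 0.38882961 0.17391452]
```

View pics/s1.png

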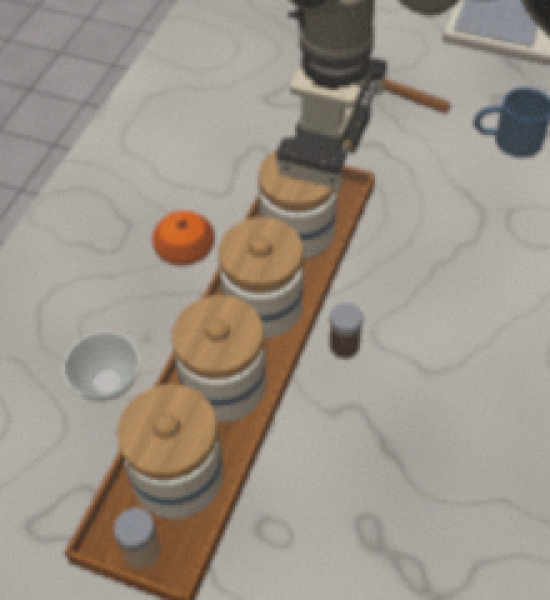

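The closed fingertips hang just above the front of lid 1, at about (310,160) in this crop. I'll shift slightly and descend gently.

```bash
python3 -m pendant '[[[0.16,0.14,0],[0,0,-0.12],-1],[[0,0,-0.1],[0,0,0],-1],[[0,0,-0.1],[0,0,0],-1],[[0,0,-0.1],[0,0,0],-1],[[0,0,-0.03],[0,0,0],-1],[[0,0,-0.03],[0,0,0],-1],[[0,0,-0.03],[0,0,0],-1],[[0,0,0],[0,0,0],-1],[[0,0,0],[0,0,0],-1],[[0,0,0],[0,0,0],-1]]'
```

```text
time: 2.65
tool_pos: [566.1, -155.7, 145.6]
tcp_rot: [3.141, -0.0, -0.018]
contact_force: [-0.4, -0.1, -0.1]
grip_width: 0.2
finger_force: 0.0
```

```bash
python3 -m pendant '[[[0,0,-0.03],[0,0,0],-1],[[0,0,-0.03],[0,0,0],-1],[[0,0,-0.03],[0,0,0],-1],[[0,0,-0.03],[0,0,0],-1],[[0,0,0],[0,0,0],-1],[[0,0,0],[0,0,0],-1],[[0,0,0],[0,0,0],-1],[[0,0,0],[0,0,0],-1],[[0,0,0],[0,0,0],-1],[[0,0,0],[0,0,0],-1]]'
```

```text
time: 3.48
tool_pos: [566.1, -155.7, 143.4]
tcp_rot: [3.141, -0.001, -0.018]
contact_force: [-3.5, 0.3, 10.3]
grip_width: 0.3
finger_force: 4.9
```

```bash
python3 -m pendant '[[[0,0,0.05],[0,0,0],-1],[[0,0,0],[0,0,0],-1],[[0,0,0],[0,0,0],-1],[[0,0,0],[0,0,0],-1],[[0,0,0],[0,0,0],-1],[[0,0,0],[0,0,0],-1],[[0,0,0],[0,0,0],-1],[[0,0,0],[0,0,0],-1],[[0,0,0],[0,0,0],-1],[[0,0,0],[0,0,0],-1]]'
```

```text
time: 4.32
tool_pos: [566.1, -155.7, 143.5]
tcp_rot: [3.141, -0.0, -0.018]
contact_force: [-0.3, 0.4, 3.7]
grip_width: 0.5
finger_force: 1.5
```

```bash
python3 -m pendant '[[[0,0,0.02],[0,0,0],-1],[[0,0,0],[0,0,0],-1],[[0,0,0],[0,0,0],-1],[[0,0,0],[0,0,0],-1],[[0,0,0],[0,0,0],-1],[[0,0,0.02],[0,0,0],-1],[[0,0,0],[0,0,0],-1],[[0,0,0],[0,0,0],-1],[[0,0,0],[0,0,0],-1],[[0,0,0],[0,0,0],-1]]'
```

```text
time: 5.15
tool_pos: [566.0, -155.6, 144.6]
tcp_rot: [3.142, 0.0, -0.018]
contact_force: [-0.8, 1.1, -0.2]
grip_width: 0.3
finger_force: 0.0
```

Lid 1 is rigid: the force goes from 0 to 10 N within 1 mm. Next is jar 2.

```bash
python3 -m pendant '[[[0,0,0.4],[0,0,0],-1],[[0,0.8,0],[0,0,0],-1],[[0.08,0.8,0],[0,0,0],-1],[[0,0.8,0],[0,0,0],-1],[[0,0.8,0],[0,0,0],-1],[[0,0.8,0],[0,0,0],-1],[[0,0.17,-0.15],[0,0,0],-1],[[0,0,-0.15],[0,0,0],-1],[[0,0,0],[0,0,0],-1],[[0,0,0],[0,0,0],-1]]'; python3 -m pendant '[[[0,0,-0.03],[0,0,0],-1],[[0,0,-0.03],[0,0,0],-1],[[0,0,-0.03],[0,0,0],-1],[[0,0,0],[0,0,0],-1],[[0,0,0],[0,0,0],-1],[[0,0,0],[0,0,0],-1],[[0,0,0],[0,0,0],-1],[[0,0,0],[0,0,0],-1],[[0,0,0],[0,0,0],-1],[[0,0,0],[0,0,0],-1]]'
```

```text
time: 5.98
tool_pos: [568.3, -31.6, 147.1]
tcp_rot: [3.141, 0.001, -0.019]
contact_force: [-0.8, -0.3, 0.1]
grip_width: 0.3
finger_force: 0.0
time: 6.82
tool_pos: [568.5, -30.5, 144.9]
tcp_rot: [3.142, -0.0, -0.018]
contact_force: [-0.3, -0.3, -0.4]
grip_width: 0.5
finger_force: 0.0
```

```bash
python3 -m pendant '[[[0,0,-0.03],[0,0,0],-1],[[0,0,-0.03],[0,0,0],-1],[[0,0,0],[0,0,0],-1],[[0,0,0],[0,0,0],-1],[[0,0,0],[0,0,0],-1],[[0,0,0],[0,0,0],-1],[[0,0,0],[0,0,0],-1],[[0,0,0],[0,0,0],-1],[[0,0,0],[0,0,0],-1],[[0,0,0],[0,0,0],-1]]'; python3 -m pendant '[[[0,0,-0.03],[0,0,0],-1],[[0,0,-0.03],[0,0,0],-1],[[0,0,0],[0,0,0],-1],[[0,0,0],[0,0,0],-1],[[0,0,0],[0,0,0],-1],[[0,0,0],[0,0,0],-1],[[0,0,0],[0,0,0],-1],[[0,0,0],[0,0,0],-1],[[0,0,0],[0,0,0],-1],[[0,0,0],[0,0,0],-1]]'
```

```text
time: 7.65
tool_pos: [568.5, -30.6, 143.2]
tcp_rot: [3.141, -0.0, -0.018]
contact_force: [0.3, -0.0, 0.2]
grip_width: -0.2
finger_force: 0.0
time: 8.48
tool_pos: [568.5, -30.6, 141.4]
tcp_rot: [3.142, -0.0, -0.018]
contact_force: [0.3, 0.9, 0.4]
grip_width: 0.6
finger_force: 0.0
```

```bash
python3 -m pendant '[[[0,0,-0.03],[0,0,0],-1],[[0,0,0],[0,0,0],-1],[[0,0,0],[0,0,0],-1],[[0,0,0],[0,0,0],-1],[[0,0,0],[0,0,0],-1],[[0,0,0],[0,0,0],-1],[[0,0,0],[0,0,0],-1],[[0,0,0],[0,0,0],-1],[[0,0,0],[0,0,0],-1],[[0,0,0],[0,0,0],-1]]'; python3 -m pendant '[[[0,0,-0.03],[0,0,0],-1],[[0,0,0],[0,0,0],-1],[[0,0,0],[0,0,0],-1],[[0,0,0],[0,0,0],-1],[[0,0,0],[0,0,0],-1],[[0,0,0],[0,0,0],-1],[[0,0,0],[0,0,0],-1],[[0,0,0],[0,0,0],-1],[[0,0,0],[0,0,0],-1],[[0,0,0],[0,0,0],-1]]'
```

```text
time: 9.32
tool_pos: [568.4, -30.6, 140.4]
tcp_rot: [3.141, 0.0, -0.018]
contact_force: [0.1, -0.2, 0.4]
grip_width: 0.6
finger_force: 0.0
time: 10.15
tool_pos: [568.4, -30.5, 139.5]
tcp_rot: [3.142, 0.0, -0.018]
contact_force: [-0.8, 0.1, 0.1]
grip_width: 0.4
finger_force: 0.0
```

```bash
python3 -m pendant '[[[0,0,-0.03],[0,0,0],-1],[[0,0,0],[0,0,0],-1],[[0,0,0],[0,0,0],-1],[[0,0,0],[0,0,0],-1],[[0,0,0],[0,0,0],-1],[[0,0,0],[0,0,0],-1],[[0,0,0],[0,0,0],-1],[[0,0,0],[0,0,0],-1],[[0,0,0],[0,0,0],-1],[[0,0,0],[0,0,0],-1]]'; python3 -m pendant '[[[0,0,-0.03],[0,0,0],-1],[[0,0,0],[0,0,0],-1],[[0,0,0],[0,0,0],-1],[[0,0,0],[0,0,0],-1],[[0,0,0],[0,0,0],-1],[[0,0,0],[0,0,0],-1],[[0,0,0],[0,0,0],-1],[[0,0,0],[0,0,0],-1],[[0,0,0],[0,0,0],-1],[[0,0,0],[0,0,0],-1]]'
```

```text
time: 10.98
tool_pos: [568.4, -30.6, 138.6]
tcp_rot: [3.141, 0.0, -0.018]
contact_force: [-0.7, 0.5, 0.5]
grip_width: 0.6
finger_force: 0.0
time: 11.82
tool_pos: [568.5, -30.6, 137.7]
tcp_rot: [3.142, -0.0, -0.018]
contact_force: [-0.7, -0.6, -0.2]
grip_width: 0.4
finger_force: 0.0
```

```bash
python3 -m pendant '[[[0,0,-0.03],[0,0,0],-1],[[0,0,-0.03],[0,0,0],-1],[[0,0,0],[0,0,0],-1],[[0,0,0],[0,0,0],-1],[[0,0,0],[0,0,0],-1],[[0,0,0],[0,0,0],-1],[[0,0,0],[0,0,0],-1],[[0,0,0],[0,0,0],-1],[[0,0,0],[0,0,0],-1],[[0,0,0],[0,0,0],-1]]'
```

```text
time: 12.65
tool_pos: [568.7, -30.6, 136.1]
tcp_rot: [3.141, -0.001, -0.018]
contact_force: [1.7, -0.2, 2.3]
grip_width: 0.9
finger_force: 1.4
```

```bash
python3 -m pendant '[[[0,0,-0.03],[0,0,0],-1],[[0,0,0],[0,0,0],-1],[[0,0,0],[0,0,0],-1],[[0,0,0],[0,0,0],-1],[[0,0,0],[0,0,0],-1],[[0,0,0],[0,0,0],-1],[[0,0,0],[0,0,0],-1],[[0,0,0],[0,0,0],-1],[[0,0,0],[0,0,0],-1],[[0,0,0],[0,0,0],-1]]'
```

```text
time: 13.48
tool_pos: [568.6, -30.6, 135.1]
tcp_rot: [3.141, -0.0, -0.018]
contact_force: [3.2, 0.3, 3.9]
grip_width: 0.4
finger_force: 2.0
```

Lid 2 yields at about 1.6 N/mm, so it is the one that rocks. I'll press slightly more to confirm it reaches the stop, then lift and look.

```bash
python3 -m pendant '[[[0,0,-0.03],[0,0,0],-1],[[0,0,0],[0,0,0],-1],[[0,0,0],[0,0,0],-1],[[0,0,0],[0,0,0],-1],[[0,0,0],[0,0,0],-1],[[0,0,0],[0,0,0],-1],[[0,0,0],[0,0,0],-1],[[0,0,0],[0,0,0],-1],[[0,0,0],[0,0,0],-1],[[0,0,0],[0,0,0],-1]]'; python3 -m pendant '[[[0,0,0.3],[0,0,0],-1],[[0,0,0.6],[0,0,0],-1],[[0,0,0.6],[0,0,0],-1],[[0.4,0,0],[0,0,0],-1],[[0.4,0,0],[0,0,0],-1],[[0.4,0,0],[0,0,0],-1],[[0,0,0],[0,0,0],-1],[[0,0,0],[0,0,0],-1],[[0,0,0],[0,0,0],-1],[[0,0,0],[0,0,0],-1]]'
```

```text
time: 14.32
tool_pos: [568.5, -30.6, 134.2]
tcp_rot: [3.141, -0.0, -0.018]
contact_force: [4.2, 0.3, 4.6]
grip_width: 0.0
finger_force: 2.4
time: 15.15
tool_pos: [603.3, -30.5, 178.8]
tcp_rot: [-3.141, 0.002, -0.018]
contact_force: [-1.0, 0.8, -0.8]
grip_width: 0.6
finger_force: 0.0
```

```bash
python3 -m pendant '[[[0.1,0,-0.3],[0,0,0],-1],[[0,0,-0.2],[0,0,0],-1],[[0,0,-0.15],[0,0,0],-1],[[0,0,-0.1],[0,0,0],-1],[[0,0,-0.1],[0,0,0],-1],[[0,0,0],[0,0,0],-1],[[0,0,0],[0,0,0],-1],[[0,0,0],[0,0,0],-1],[[0,0,0],[0,0,0],-1],[[0,0,0],[0,0,0],-1]]'; python3 - <<'E'
from h import *
cv2.imwrite("pics/s2.png",cv2.resize(bot.capture("side")[130:280,170:320],None,fx=4,fy=4,interpolation=3))
E
```

```text
time: 15.98
tool_pos: [607.6, -30.6, 153.9]
tcp_rot: [3.141, -0.001, -0.018]
contact_force: [-0.7, 0.2, 1.0]
grip_width: 0.8
finger_force: 0.0
```

View pics/s2.png

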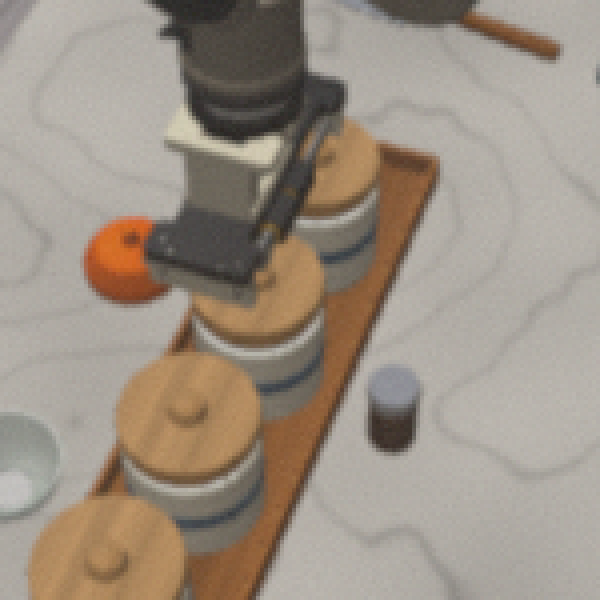

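The crop shows the fingertips at about (240,290) and knob 2 at about (263,280), partly visible to their right. I'll check the expected projection.

```bash
python3 - <<'E'
from h import *
def pr(n,X):
    q=P(n)@np.r_[X,1];return q[:2]/q[2]
for X in[(607.6,-30.6,137),(607,-31,134),(607,-31,120),(588,-31,134),(627,-31,134),(597,-31,137)]:
    s=pr('side',np.array(X,float));print(X,'side crop',((s-[170,130])*4).round(),'top',pr('top',np.array(X,float)).round(1))
t=bot.capture('top');cv2.imwrite("pics/t2.png",cv2.resize(t[130:230,120:330],None,fx=3.8,fy=3.8,interpolation=3))
w=bot.capture('wrist');cv2.imwrite("pics/w2.png",w)
E
```

```text
(607.6, -30.6, 137) side crop [252. 261.] top [244.3 180.2]
(607, -31, 134) side crop [253. 264.] top [244.5 180.5]
(607, -31, 120) side crop [254. 276.] top [244.5 181.1]
(588, -31, 134) side crop [278. 270.] top [244.3 186.5]
(627, -31, 134) side crop [228. 257.] top [244.6 174.3]
(597, -31, 137) side crop [266. 265.] top [244.4 183.5]
```

View pics/w2.png

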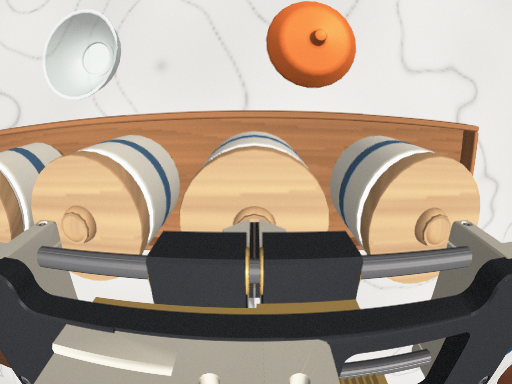

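The wrist view shows the fingers centred sideways on knob 2 at (255,215), just above it, and the projection agrees. I'll press the knob.

```bash
python3 -m pendant '[[[0,0,-0.04],[0,0,0],-1],[[0,0,-0.04],[0,0,0],-1],[[0,0,-0.04],[0,0,0],-1],[[0,0,0],[0,0,0],-1],[[0,0,0],[0,0,0],-1],[[0,0,0],[0,0,0],-1],[[0,0,0],[0,0,0],-1],[[0,0,0],[0,0,0],-1],[[0,0,0],[0,0,0],-1],[[0,0,0],[0,0,0],-1]]'
```

```text
time: 16.97
tool_pos: [607.4, -30.6, 150.0]
tcp_rot: [3.142, 0.0, -0.018]
contact_force: [-0.8, 0.3, 1.6]
grip_width: 0.8
finger_force: 0.6
```

```bash
python3 -m pendant '[[[0,0,-0.04],[0,0,0],-1],[[0,0,-0.04],[0,0,0],-1],[[0,0,0],[0,0,0],-1],[[0,0,0],[0,0,0],-1],[[0,0,0],[0,0,0],-1],[[0,0,0],[0,0,0],-1],[[0,0,0],[0,0,0],-1],[[0,0,0],[0,0,0],-1],[[0,0,0],[0,0,0],-1],[[0,0,0],[0,0,0],-1]]'; python3 -m pendant '[[[0,0,-0.04],[0,0,0],-1],[[0,0,-0.04],[0,0,0],-1],[[0,0,0],[0,0,0],-1],[[0,0,0],[0,0,0],-1],[[0,0,0],[0,0,0],-1],[[0,0,0],[0,0,0],-1],[[0,0,0],[0,0,0],-1],[[0,0,0],[0,0,0],-1],[[0,0,0],[0,0,0],-1],[[0,0,0],[0,0,0],-1]]'
```

```text
time: 17.8
tool_pos: [607.5, -30.6, 148.2]
tcp_rot: [3.141, -0.001, -0.018]
contact_force: [-1.7, 0.3, 5.3]
grip_width: 0.5
finger_force: 2.6
time: 18.63
tool_pos: [607.7, -30.6, 146.9]
tcp_rot: [3.141, -0.002, -0.018]
contact_force: [-2.6, 1.2, 11.0]
grip_width: 0.3
finger_force: 5.6
```

```bash
python3 -m pendant '[[[0,0,-0.03],[0,0,0],-1],[[0,0,0],[0,0,0],-1],[[0,0,0],[0,0,0],-1],[[0,0,0],[0,0,0],-1],[[0,0,0],[0,0,0],-1],[[0,0,0],[0,0,0],-1],[[0,0,0],[0,0,0],-1],[[0,0,0],[0,0,0],-1],[[0,0,0],[0,0,0],-1],[[0,0,0],[0,0,0],-1]]'; python3 - <<'E'
from plant import bot
o=bot.get_obs();print(o['moment'],o['tool_pos'])
E
```

```text
time: 19.47
tool_pos: [607.7, -30.6, 146.7]
tcp_rot: [3.141, -0.002, -0.018]
contact_force: [-6.5, 0.2, 15.5]
grip_width: 0.7
finger_force: 7.8
[0.14995394 1.04559684 0.02057019] [607.68419739 -30.57593304 146.71832508]
```

The lid is at its stop. There is some sideways friction load, so I'll relieve it to keep the lid level.

```bash
python3 -m pendant '[[[-0.02,0,0],[0,0,0],-1],[[0,0,0],[0,0,0],-1],[[0,0,0],[0,0,0],-1],[[0,0,0],[0,0,0],-1],[[0,0,0],[0,0,0],-1],[[0,0,0],[0,0,0],-1],[[0,0,0],[0,0,0],-1],[[0,0,0],[0,0,0],-1],[[0,0,0],[0,0,0],-1],[[0,0,0],[0,0,0],-1]]'
```

```text
time: 20.3
tool_pos: [607.6, -30.6, 146.8]
tcp_rot: [3.141, -0.003, -0.018]
contact_force: [-2.8, 0.5, 14.7]
grip_width: 0.3
finger_force: 7.3
```

```bash
python3 -m pendant '[[[-0.014,0,0],[0,0,0],-1],[[0,0,0],[0,0,0],-1],[[0,0,0],[0,0,0],-1],[[0,0,0],[0,0,0],-1],[[0,0,0],[0,0,0],-1],[[0,0,0],[0,0,0],-1],[[0,0,0],[0,0,0],-1],[[0,0,0],[0,0,0],-1],[[0,0,0],[0,0,0],-1],[[0,0,0],[0,0,0],-1]]'; python3 - <<'E'
from h import *
cv2.imwrite("pics/s3.png",cv2.resize(bot.capture("side")[160:260,190:290],None,fx=6,fy=6,interpolation=3))
E
```

```text
time: 21.13
tool_pos: [607.5, -30.6, 146.8]
tcp_rot: [3.141, -0.004, -0.018]
contact_force: [-2.0, 1.5, 13.9]
grip_width: 0.2
finger_force: 6.9
```

View pics/s3.png

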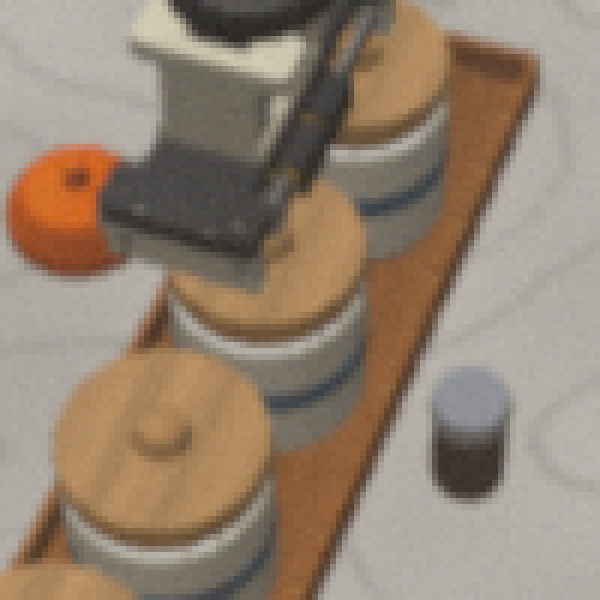

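The fingers hold knob 2 down at (255,265) with about 14 N. The lid looks level and the pepper shaker and squash have not moved.

```bash
python3 -c "
from plant import bot
print(bot.get_obs()['contact_force']);print(bot.close_job())"
```

```text
[-1.84930512  1.24133899 13.81609681]
the job is handed in; nothing more can be done
None
```

Jar 2's lid was the one that rocked; I pressed it home by its knob and handed the job in at about 21 s with the arm still holding it down at about 14 N (the hand-in returned no verdict, and jars 3 and 4 were left untested).

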